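# Seat the centrifuge rotor on its drive

### The job

Push the knob of the storage dock's ejector slide all the way so that the rotor comes out from under the clear hood, then pick the rotor up by its grip bar. Turn it until the cross on its stub matches the cross slots of the centrifuge's drive, slide it fully home against the spring plunger, and finish while still holding it with the fingers and pressing it down, upright and at rest. Leave everything else on the bench where it is.

Things in the scene. Friction and masses are not known exactly. Their poses are not given: they have to be found in the camera images.
- rotor: small centrifuge rotor, 0.13 kg: aluminium disc 60 mm across, 12 thick. Origin: centre of the disc's underside, z up. On it a grey grip bar, 30 mm long (x), 12 wide (y), z = 12 to 44 mm. Below it a steel stub to z = -20: a cross of two blades along x and y, each 24 mm long, 5 thick, lower edges rounded. Starts upright in the dock, disc on its rails, under the hood
- dock: white storage dock, fixed, 172 x 110 mm; origin on the table, z up; ejects towards its own -x. Two rails (tops z = 28 mm, 34 apart) carry the rotor's disc, stub hanging between; side guides 66 mm apart and an end stop at x = -74 rise to z = 34. The full ejector stroke brings the rotor from about x = 30 to about x = -38, y = 0, open from above; it may turn on the way
- hood_mouth (a point): middle of the lower edge of the hood's roof, at its open end (dock x = 0, y = 0, z = 78 mm; axes as the dock's). The clear hood reaches from here 84 mm to +x, 76 mm wide; its roof is 4 mm thick with a 12 mm slot along y = 0 in which the ejector slide runs
- ejector_knob (a point): centre of the ejector's knob, a grey upright block above the hood, 16 mm along the dock's x, 26 along its y, 26 tall (84 to 110 mm above the table); moves with the slide
- ejector (a joint): ejector slide travel in m: 0 at rest, grows as the knob is pushed towards the dock's -x, stop at 0.072. Its pusher shoves the rim of the rotor's disc. The spring resists with 1.2 N at first, about 4 N at the stop, and draws the slide back when let go; the rotor stays where it was pushed
- centrifuge: white bench centrifuge, fixed, 170 (x) x 190 (y) mm, flat deck 75 mm above the table with a low round rim (150 mm across, to 85 mm); origin on the table under the drive's axis, z up. Its grey panel faces its -x
- drive_seat (a point): centre of the top face of the steel drive boss (44 x 44 mm, 24 tall, does not turn), 99 mm above the table, z up. Cross slots along this point's x and y, 8 mm wide with rounded upper edges, run right across it, down to the deck, at any angle to the centrifuge. Fully home: stub in the cross (any quarter turn), disc's underside on the boss, rotor origin at this point
- plunger (a joint): travel in m of the brass spring plunger (7 mm across) where the slots cross: 0 at rest, its top 8 mm below the boss's top; the stub pushes it down to 0.012 when the rotor is fully home (limit 0.0135). It pushes up with 3 N at rest, 9 N at 0.012, so the rotor rises again unless pressed down
- jar: bystander, loose: closed jar, 48 mm across, 70 tall; origin at its underside
- reagent: bystander, loose: closed reagent bottle, 60 mm across, 130 tall; origin at its underside
- tipbox: bystander, loose: closed pipette tip box, 120 x 85 x 65 mm; origin at its underside
- cup: bystander, loose: small white specimen cup, 56 mm across, 50 tall; origin at its underside
- driver: bystander, loose: screwdriver lying flat (about 25 mm thick)
There are look-alikes about, which are no part of the job. What is shaped like the dock but pink or red is not meant.

How it is judged:
By the outcome, as a careful person would: the job done as asked, in the order asked, and still so for the second after the job is handed in, while the arm keeps its last pose, push and grip.
It also fails if it takes over 64 s, if anything falls off the work surface, if the arm or the gripper's body presses on something with over 40 N, if the wrist force passes 120 N, or if a joint passes its speed limit or range.

### The arm

A 7-joint arm with a two-finger parallel gripper is mounted at the origin on the work surface. World frame = base frame: x ahead of the robot, y to its left, z up, the work surface at z = 0. Lengths are in mm, angles in rad, forces in N, time in s.
With the tool pointing down it reaches from about 400 to 900 mm from the base axis. Payload 5.6 kg.
Tool frame: the origin (TCP) lies midway between the tips of the shut fingers; the grasp point (between the pads) lies 19 mm behind it; x points along the fingers, y is the direction in which the jaws open and shut, and the axes are right-handed (so a half turn about x gives the same grasp; the last joint's range is limited). The gripper opens to 92 mm and grips with 3 to 60 N. Pads are 20 mm wide; open, the fingers measure 128 mm over their backs; the gripper's body (75 mm by 189 mm) begins 69 mm behind the grasp point.
Start: joints at [-1.256, 0.468, -0.012, 1.603, 0.006, 1.071, -0.056], TCP at [227.68, 608.827, 214.592] pointing down, gripper open.
Joint ranges: [-2.53, 2.53], [-0.31, 2.02], [-1.57, 1.55], [0.28, 2.44], [-1.29, 4.43], [0.15, 1.84], [-2.92, 2.92]. Speed limits (rad/s): [2.57, 2.57, 3.14, 3.14, 3.14, 3.14, 3.14].

### API

Orientations are given as a rotation vector (axis times angle).
In Python, from cell import robot, grip, kin, viewer gives the robot as it stands. Calls block until the motion is done:
- robot.movep(position, orientation): joint-space move of the TCP to a pose.
- robot.servo_line(position, feed=150, rotation=None): straight line of the TCP; rotation=None keeps the orientation; feed is the mean speed in mm/s.
- robot.goto_joints(angles): joint-space move.
- grip(opening, newtons=None): opening from 0.0 (shut) to 1.0 (fully open); newtons is the grip in N (None keeps the last); returns when the fingers have stopped.
- robot.hold(seconds).
- kin.ik(position, orientation): joint angles nearest the present ones, or None.
- robot.observe(): the state.
- viewer.read_camera(name): name is "side" or "top"; returns the picture (384x512x3 uint8, red, green, blue); there is no depth.
- viewer.camera_info(name): a dict with "camera_matrix" (3x3 intrinsics, pixels), "R" (3x3) and "t" (3): a world point X has camera coordinates R X + t. Camera axes: x right, y down, z forward; pixel columns grow to the right and rows downward; lengths in mm; the calibration is good to about 2 mm. A picture is of the moment at which its call begins. camera_info takes no time and is no camera call.
A pose or a line that the arm cannot do raises robot.IKError and nothing moves.
- robot.job_done(): hands the job in, once; it reports no verdict.
Trained networks look in the newest picture that a camera, given by its name, has taken for a name from the list of things; names that differ only in an ending like _2 or _b are one class to them, and where a whole thing is asked for, a point or a joint stands for the part that bears it (a point fixed in the world has none). Each returns a list of dicts, best first, with "confidence" (0 to 1); they miss things now and then, are a little off and sometimes report something else, mostly with a low value. They report only what shows in the picture. A call takes as long as a camera call. They do not tell look-alikes from the thing itself.
- viewer.silhouettes(name, camera): "mask" (384x512 bool, what is visible of it).
- viewer.pinpoint(name, camera): "at" ([x, y, z] in mm, in the coordinates of the camera as it stood for that picture, good to about 4 mm: a listed point, or the origin of a listed thing).
The state is a dict: "t": time; "joints": joint angles; "joint_velocities": joint speeds; "joint_torque": joint torques, N m; "tcp_pos": TCP position; "tcp_rot": TCP orientation; "contact_force": force on the tool from outside, world axes, zero at the start; "wrist_torque": the same for the moment, N m; "grip_width": opening from 0.0 (shut) to 1.0 (fully open).
Only numpy, scipy, OpenCV 4.12 (cv2) and the standard library are available. Lean on these libraries where they do the work, as an engineer would, in place of code of your own. Each camera call takes 0.05 s, during which the arm holds its last target. There are 200 camera calls.

## Working session

There is one attempt and no reset: what is moved stays moved. The work goes in short steps, each a Python script; the robot and the scene stay as the last script left them, time stands still between calls to the robot, and variables do not carry over. Pictures are saved under pics/ and viewed, about 8 in all and at most 12, crops included, and the job is handed in when it is done.

```bash
ls; mkdir -p pics; cat > h.py <<'E'
import numpy as np, cv2
from cell import robot, grip, kin, viewer
from scipy.spatial.transform import Rotation as Ro
def save(cam,fn,crop=None,s=1):
    im=viewer.read_camera(cam)
    if crop: im=im[crop[1]:crop[3],crop[0]:crop[2]]
    im=cv2.resize(im,None,fx=s,fy=s,interpolation=cv2.INTER_CUBIC)
    cv2.imwrite('pics/'+fn,im[:,:,::-1])
def proj(X,cam):
    c=viewer.camera_info(cam); p=np.array(c["R"])@np.array(X,float)+np.array(c["t"]); q=np.array(c["camera_matrix"])@p
    return q[:2]/q[2]
def world(at,cam):
    c=viewer.camera_info(cam); return np.array(c["R"]).T@(np.array(at)-np.array(c["t"]))
def ray(uv,z,cam):
    c=viewer.camera_info(cam);R=np.array(c["R"]);t=np.array(c["t"])
    d=R.T@np.linalg.inv(np.array(c["camera_matrix"]))@np.array([uv[0],uv[1],1.]); o=-R.T@t
    return o+d*(z-o[2])/d[2]
E
python3 - <<'E'
from h import *
save('side','s0.png');save('top','t0.png')
import cv2
a=cv2.imread('pics/s0.png');b=cv2.imread('pics/t0.png')
for c in('side','top'):
  i=viewer.camera_info(c);R=np.array(i["R"]);print(c,-R.T@np.array(i["t"]),R[2])
  for n in ['rotor','dock','hood_mouth','ejector_knob','centrifuge','drive_seat','jar','reagent','tipbox','cup','driver']:
    for d in viewer.pinpoint(n,c): 
      w=world(d["at"],c); print(n,round(d["confidence"],2),w.round(0),proj(w,c).round(0),[k for k in d])
o=robot.observe();print(o['tcp_rot'],o['tcp_pos'],o['t'])
E
```

```text
pics
side [ 210.38250766 -813.5173705   925.9586329 ] [ 0.18390255  0.69319416 -0.69689433]
dock 0.89 [511. 174.   1.] [263. 177.] ['at', 'confidence']
dock 0.72 [224. 446.  -3.] [172. 143.] ['at', 'confidence']
dock 0.63 [283. 191.  -0.] [197. 184.] ['at', 'confidence']
hood_mouth 0.81 [288. 190.  79.] [197. 166.] ['at', 'confidence']
hood_mouth 0.71 [230. 447.  79.] [171. 125.] ['at', 'confidence']
hood_mouth 0.6 [514. 175.  75.] [264. 160.] ['at', 'confidence']
hood_mouth 0.47 [422. 448.  -1.] [223. 135.] ['at', 'confidence']
ejector_knob 0.55 [351. 166.  95.] [217. 164.] ['at', 'confidence']
ejector_knob 0.47 [576. 167. 102.] [283. 153.] ['at', 'confidence']
centrifuge 0.89 [ 508. -215.    3.] [297. 267.] ['at', 'confidence']
drive_seat 0.65 [ 510. -216.  101.] [302. 245.] ['at', 'confidence']
jar 0.78 [563.  -6.   2.] [293. 211.] ['at', 'confidence']
jar 0.34 [423. 449.  -0.] [223. 135.] ['at', 'confidence']
reagent 0.87 [423. 445.   1.] [223. 135.] ['at', 'confidence']
tipbox 0.96 [ 601. -447.   -2.] [364. 337.] ['at', 'confidence']
cup 0.75 [393. -10.   2.] [242. 221.] ['at', 
[... 1140 characters left out ...]
 [ 509. -221.  100.] [321. 171.] ['at', 'confidence']
drive_seat 0.46 [ 599. -455.    1.] [379. 148.] ['at', 'confidence']
drive_seat 0.36 [633. 457.  -1.] [120. 163.] ['at', 'confidence']
jar 0.76 [560. -10.  -3.] [255. 171.] ['at', 'confidence']
jar 0.67 [633. 458.   0.] [120. 163.] ['at', 'confidence']
reagent 0.96 [424. 443.   0.] [125. 221.] ['at', 'confidence']
reagent 0.21 [576. 165.  94.] [200. 163.] ['at', 'confidence']
tipbox 0.75 [ 600. -455.   -2.] [379. 148.] ['at', 'confidence']
cup 0.72 [388. -10.  -4.] [259. 219.] ['at', 'confidence']
driver 0.6 [630. 458.   1.] [120. 164.] ['at', 'confidence']
[ 0.28086507  1.55245995 -0.28077213] [227.68830888 608.83954646 214.59229109] 1.2
```

View pics/s0.png

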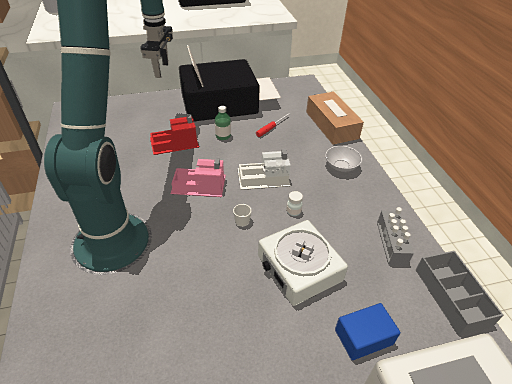

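View pics/t0.png

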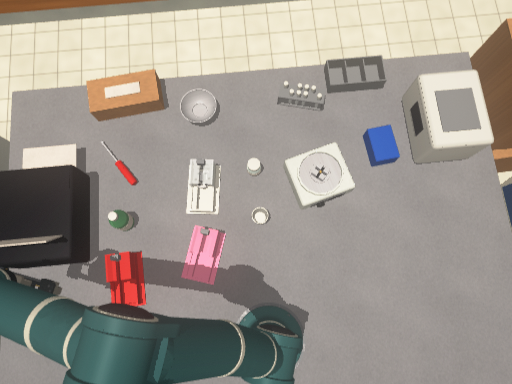

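The side and top views show three docks: white at side (263,170) / top (204,187), pink at side (200,180) / top (204,255), and red at side (174,137) / top (126,278). The white one is the one described, since pink and red are excluded. The centrifuge is at top (320,173). I'll confirm both in one enlarged crop.

```bash
python3 - <<'E'
from h import *
t=viewer.read_camera('top');s=viewer.read_camera('side')
def c(im,u,v,w=32): return cv2.resize(im[v-w:v+w,u-w:u+w],(400,300) if 0 else (380,300) if 0 else (300,300),interpolation=cv2.INTER_CUBIC)
im=np.vstack([np.hstack([c(t,204,185),c(t,320,173)]),np.hstack([c(s,264,170),c(s,302,250)])])
cv2.imwrite('pics/c1.png',im[:,:,::-1])
for cam in('top','side'):
  for n in('dock','centrifuge','ejector_knob'):
    for d in viewer.silhouettes(n,cam):
      m=d['mask'].astype(np.uint8);r=cv2.minAreaRect(cv2.findNonZero(m));print(cam,n,round(d['confidence'],2),m.sum(),np.round(cv2.boxPoints(r),1).tolist())
E
```

```text
top dock 0.89 1933 [[102.0999984741211, 253.60000610351562], [141.0, 249.1999969482422], [147.39999389648438, 304.8999938964844], [108.5, 309.3999938964844]]
top dock 0.69 1734 [[184.8000030517578, 214.39999389648438], [186.3000030517578, 158.39999389648438], [220.39999389648438, 159.1999969482422], [218.89999389648438, 215.3000030517578]]
top dock 0.57 1796 [[180.1999969482422, 277.1000061035156], [193.39999389648438, 224.39999389648438], [226.39999389648438, 232.60000610351562], [213.1999969482422, 285.29998779296875]]
top centrifuge 0.61 2892 [[280.29998779296875, 161.6999969482422], [336.79998779296875, 139.10000610351562], [357.8999938964844, 191.6999969482422], [301.29998779296875, 214.3000030517578]]
top ejector_knob 0.63 64 [[197.0, 159.0], [204.0, 159.0], [204.0, 169.0], [197.0, 169.0]]
top ejector_knob 0.61 66 [[110.0, 255.0], [120.0, 255.0], [120.0, 261.0], [110.0, 261.0]]
top ejector_knob 0.47 55 [[201.0, 229.0], [209.0, 229.0], [209.0, 236.0], [201.0, 236.0]]
side dock 0.98 1261 [[146.8000030517578, 121.0999984741211], [193.1999969482422, 112.9000015258789], [199.1000061
[... 228 characters left out ...]
2]]
side dock 0.68 335 [[285.29998779296875, 214.39999389648438], [287.29998779296875, 190.10000610351562], [302.6000061035156, 191.39999389648438], [300.5, 215.6999969482422]]
side dock 0.61 1579 [[170.8000030517578, 193.5], [173.10000610351562, 156.3000030517578], [225.1999969482422, 159.5], [222.89999389648438, 196.6999969482422]]
side dock 0.21 417 [[215.0, 107.0], [230.0, 107.0], [230.0, 139.0], [215.0, 139.0]]
side centrifuge 0.83 4406 [[250.60000610351562, 243.1999969482422], [318.6000061035156, 209.1999969482422], [352.20001220703125, 276.3999938964844], [284.20001220703125, 310.3999938964844]]
side ejector_knob 0.56 41 [[186.0, 114.0], [191.0, 114.0], [191.0, 122.0], [186.0, 122.0]]
```

View pics/c1.png

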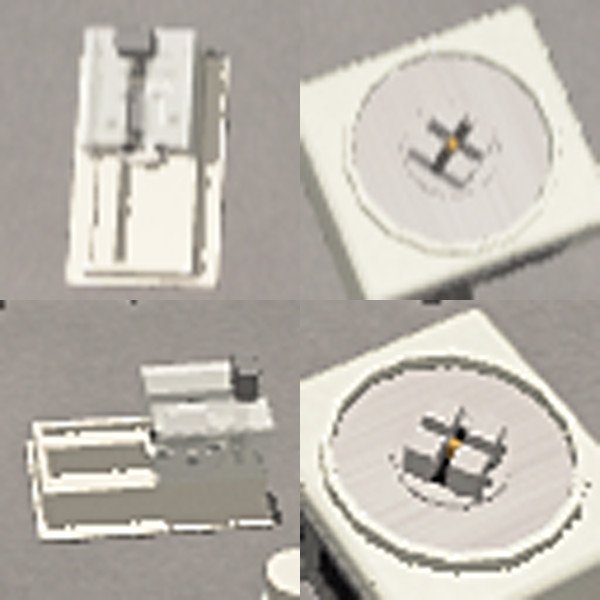

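The crop confirms the white dock, with the knob at its far +x end. The drive cross is brass-centred at about top (320,172). Next I'll make rectified views for yaw and position.

```bash
cat >> h.py <<'E'
def ortho(cam,c,z,w,n=300,im=None):
    # n x n px, w mm; up = +x world, left = +y world
    if im is None: im=viewer.read_camera(cam)
    L=w/2; P=[(c[0]+L,c[1]+L),(c[0]+L,c[1]-L),(c[0]-L,c[1]-L),(c[0]-L,c[1]+L)]
    src=np.float32([proj([*p,z],cam) for p in P]); dst=np.float32([(0,0),(n,0),(n,n),(0,n)])
    return cv2.warpPerspective(im,cv2.getPerspectiveTransform(src,dst),(n,n),flags=cv2.INTER_CUBIC)
def o2w(p,c,w,n=300): return np.array([c[0]+w/2-p[1]*w/n, c[1]+w/2-p[0]*w/n])
def tool(a):  # vertical tool, jaw axis at world angle a
    c,s=np.cos(a),np.sin(a); return Ro.from_matrix(np.array([[0,c,s],[0,s,-c],[-1,0,0]])).as_rotvec()
E
python3 - <<'E'
from h import *
g=lambda im:cv2.resize(im,(300,300))
def grid(im):
    for k in (50,100,150,200,250): im[::6,k]=(255,0,0); im[k,::6]=(255,0,0)
    return im
A=[ortho('top',(510,-218),99,60),ortho('side',(510,-218),99,60),ortho('top',(520,172),82,200),ortho('side',(520,172),82,200)]
A=[grid(a.copy()) for a in A]
cv2.imwrite('pics/o1.png',np.vstack([np.hstack(A[:2]),np.hstack(A[2:])])[:,:,::-1])
# rim circle fits: edge of grey deck vs white in ortho z=85
E
```

```text
(no output)
```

View pics/o1.png

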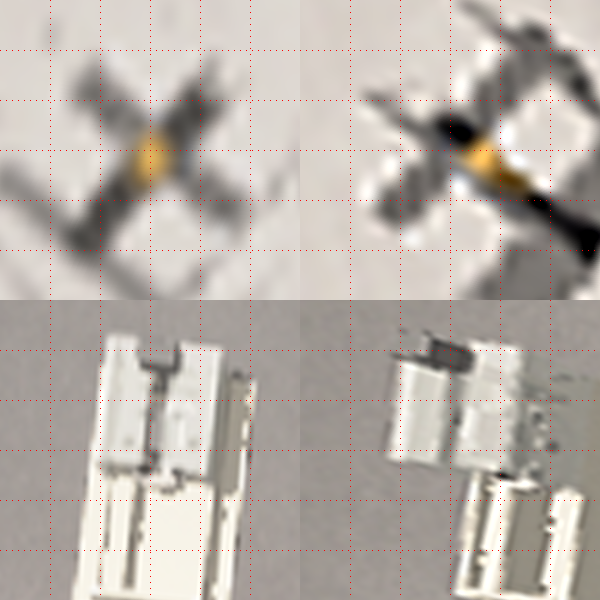

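Measurements:
- **Drive:** centre about (511.5, -219), slots about 51° mod 90.
- **Dock:** yaw about -5°, mouth about (511,172), knob about (575,167).

Now I'll push the knob.

```bash
python3 - <<'E'
from h import *
yaw=-0.09; ex=np.array([np.cos(yaw),np.sin(yaw)]); K=np.array([575,167.])
P=lambda s,z:[*(K+s*ex),z]
a=yaw+np.pi/2
R0=Ro.from_rotvec(robot.observe()['tcp_rot']).as_matrix(); print(R0.round(2).tolist())
q=[kin.ik(P(46,200),tool(x)) for x in(a,a-np.pi)]
print(q)
q0=np.array(robot.observe()['joints']); i=min((0,1),key=lambda i:abs(np.array(q[i])-q0).max())
a=(a,a-np.pi)[i]
grip(0.0,20); robot.movep(P(46,200),tool(a)); robot.servo_line(P(46,93),feed=120)
f0=np.array(robot.observe()['contact_force']); print('f0',f0)
robot.servo_line(P(-40,93),feed=60)
o=robot.observe();print(o['tcp_pos'],np.array(o['contact_force'])-f0,o['t'])
s=-40
while s>-68:
    s-=2; robot.servo_line(P(s,93),feed=25); o=robot.observe(); f=(np.array(o['contact_force'])-f0); print(s,f.round(1),np.round(o['tcp_pos'],1))
    if f[0]>11: break
robot.hold(.3);o=robot.observe();print(o['tcp_pos'],np.array(o['contact_force'])-f0,o['t'])
np.save('a.npy',a)
t=viewer.read_camera('top');sd=viewer.read_camera('side')
c=lambda im,u,v,w=40:cv2.resize(im[v-w:v+w,u-w:u+w],(400,400),interpolation=cv2.INTER_CUBIC)
cv2.imwrite('pics/p1.png',np.hstack([c(t,203,185),c(sd,262,170)])[:,:,::-1])
E
```

```text
[[0.0, 0.35, 0.94], [0.0, 0.94, -0.35], [-1.0, 0.0, 0.0]]
[array([-0.4556236 ,  0.46757711,  0.19998074,  1.64950455, -0.10432079,
        1.03495825,  1.2575755 ]), array([-0.80359487,  0.53461744,  0.69646848,  1.67372007, -0.38109498,
        1.07334148, -1.6517234 ])]
f0 [ 0.57806576  0.71748367 -0.14982524]
[535.60179912 170.65266416  93.3388148 ] [3.12324276 1.42090347 0.51560339] 7.9083
-42 [4.6 1.7 2.3] [533.6 170.8  93.3]
-44 [4.3 2.3 1.3] [531.5 170.9  93.2]
-46 [3.3 1.2 2.1] [529.4 171.   93.1]
-48 [4.4 1.7 2.4] [527.3 171.2  93.1]
-50 [4.3 1.3 1.8] [525.5 171.4  93.1]
-52 [ 8.3  1.1 -0.9] [525.4 171.4  93.2]
-54 [13.2  0.7 -4.6] [525.2 171.5  93.4]
[525.19147784 171.4572259   93.39912249] [13.19470875  0.6746383  -4.6670264 ] 9.9583
```

View pics/p1.png

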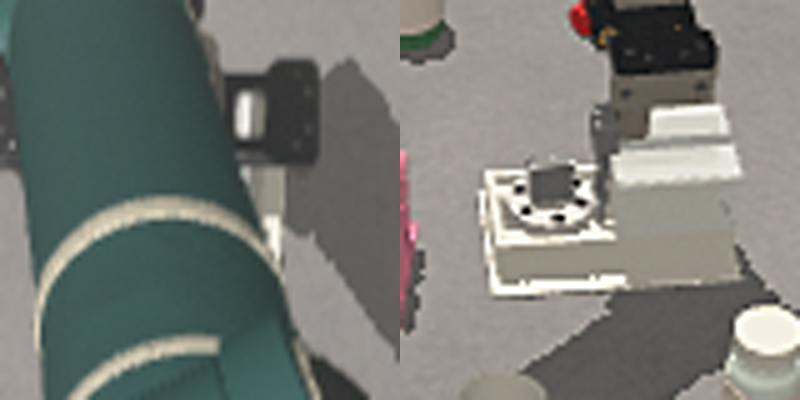

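The stop was reached at 525 mm with force rising to 13 N. The side view shows the rotor out in the open at about crop (550,190), with its bar upright. I'll release, clear the view, and measure the rotor.

```bash
python3 - <<'E'
from h import *
a=float(np.load('a.npy'));yaw=-0.09; ex=np.array([np.cos(yaw),np.sin(yaw)]); K=np.array([575,167.])
P=lambda s,z:[*(K+s*ex),z]
robot.servo_line(P(-51,93),feed=60); robot.servo_line(P(-51,210),feed=200)
o=robot.observe();print(o['contact_force'])
robot.movep([430,400,320],tool(a+0.6))
print(robot.observe()['t'])
for c in('top','side'):
  viewer.read_camera(c)
  for n in ['rotor','ejector_knob']:
    for d in viewer.pinpoint(n,c): 
      w=world(d["at"],c); print(c,n,round(d["confidence"],2),w.round(1))
C=(473,175)
def grid(im):
    for k in (50,100,150,200,250): im[::6,k]=(255,0,0); im[k,::6]=(255,0,0)
    return im
t=viewer.read_camera('top');s=viewer.read_camera('side')
A=[ortho('top',C,72,75,im=t),ortho('side',C,72,75,im=s),ortho('top',C,40,100,im=t),ortho('side',C,40,100,im=s)]
A=[grid(a.copy()) for a in A]
cv2.imwrite('pics/o2.png',np.vstack([np.hstack(A[:2]),np.hstack(A[2:])])[:,:,::-1])
E
```

```text
[-0.32628004 -0.4322792  -0.58221737]
12.0917
top rotor 0.62 [472.8 178.   27.6]
top ejector_knob 0.59 [637.2 455.9   1.3]
top ejector_knob 0.5 [573.7 164.7  95.3]
top ejector_knob 0.39 [343.9 167.1  93.3]
side rotor 0.49 [470.1 179.1  27.7]
side ejector_knob 0.75 [423.7 447.9   1.5]
side ejector_knob 0.51 [302.5 445.4  97.2]
side ejector_knob 0.46 [576.7 165.7  96. ]
side ejector_knob 0.44 [348.7 169.   94.9]
```

View pics/o2.png

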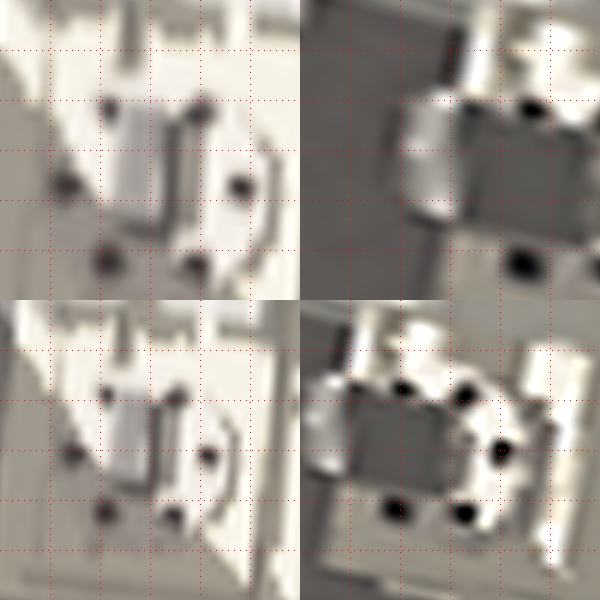

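Rotor at about (472, 179), bar yaw about -4°, and the knob has sprung back. I'll grasp across the bar and carry it above the drive.

```bash
python3 - <<'E'
from h import *
D=np.pi/180; X,Y=472,179
a0=float(np.load('a.npy'))
best=min(((a,kin.ik([X,Y,150],tool(a))) for a in (86*D,-94*D)),key=lambda p:abs(p[1]-np.array(robot.observe()['joints'])).max())
a=best[0]; print(a/D,best[1])
grip(0.40,10); robot.movep([X,Y,150],tool(a)); robot.servo_line([X,Y,44],feed=100)
f=robot.observe();print(f['contact_force'],f['tcp_pos'],f['grip_width'])
grip(0.0,10);print('w',robot.observe()['grip_width']*92); grip(0.0,50)
o=robot.observe();print('w',o['grip_width']*92,o['contact_force'])
robot.servo_line([X,Y,240],feed=120)
o=robot.observe();print('lift',o['grip_width']*92,o['contact_force'],o['t'])
a2=a-35*D
S=[511.5,-219,195]
robot.movep(S,tool(a2)); robot.hold(.3)
o=robot.observe();print(o['tcp_pos'],o['joints'],o['contact_force'],o['t'],o['grip_width']*92)
np.save('a2.npy',a2)
t=viewer.read_camera('top');s=viewer.read_camera('side')
np.savez('carry.npz',t=t,s=s)
u=lambda im,c,w=40:cv2.resize(im[c[1]-w:c[1]+w,c[0]-w:c[0]+w],(400,400),interpolation=cv2.INTER_CUBIC)
cc=[proj([511,-219,140],c).astype(int) for c in('top','side')];print(cc)
cv2.imwrite('pics/p3.png',np.hstack([u(t,cc[0]),u(s,cc[1])])[:,:,::-1])
E
```

```text
86.0 [-0.58619189  0.3064224   0.1860518   2.02272087 -0.07647186  0.81888073
  1.14464949]
[ 0.1007639   1.01831861 -0.41362318] [472.50856214 179.20960691  44.54891235] 0.40337342197914333
w 12.286107812584637
w 11.656311981953644 [-0.99421092 -0.74051409  4.42664598]
lift 11.688488995712095 [-1.33287291 -0.13771469 -0.9854722 ] 17.9667
[ 511.82784822 -218.24689624  195.09386467] [-0.12482115  0.36067977  0.58377023  1.88504122 -0.23921909  0.96511702
  1.45822416] [0.33614983 0.55082468 0.2284664 ] 19.7583 11.842104006337737
[array([322, 166]), array([304, 236])]
```

View pics/p3.png

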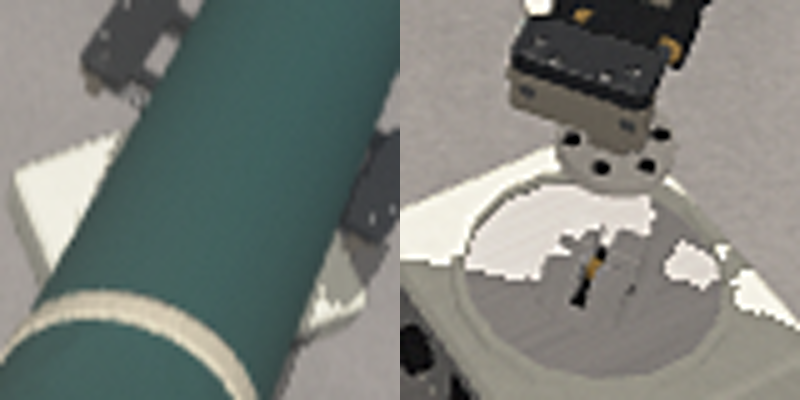

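The rotor is held level, with the disc under the fingers at crop (617,160). Comparing the disc's extents with the prediction gives the in-grip offset.

```bash
python3 - <<'E'
from h import *
s=np.load('carry.npz')['s']; o=robot.observe(); T=np.array(o['tcp_pos'])
def outline(off):
    th=np.linspace(0,2*np.pi,200); pts=[]
    for z in(T[2]-16,T[2]-4):
        for t in th: pts.append(proj([T[0]+off[0]+30*np.cos(t),T[1]+off[1]+30*np.sin(t),z],'side'))
    return np.array(pts)
p=outline((0,0)); print('pred u',p[:,0].min(),p[:,0].max(),'v max',p[:,1].max())
bar=np.array([np.cos(-39*np.pi/180),np.sin(-39*np.pi/180)]); p2=outline(5*bar);print('per5mm',p2[:,0].max()-p[:,0].max(),p2[:,1].max()-p[:,1].max())
viewer.read_camera('side')
for d in viewer.silhouettes('rotor','side'):
    m=d['mask'];ys,xs=np.nonzero(m);print(round(d['confidence'],2),m.sum(),xs.min(),xs.max()+1,ys.min(),ys.max()+1)
for d in viewer.pinpoint('rotor','side'): print(d['confidence'],world(d['at'],'side'))
for r in range(222,236,2): print(r,s[r,288:326].mean(-1).astype(int).tolist())
E
```

```text
pred u 294.34978007111073 319.08323849595934 v max 235.50308205887106
per5mm 1.9364596444326594 0.6904895194900291
0.51 229 295 318 220 236
0.55 [ 507.95621299 -215.67003336  178.56963687]
222 [153, 152, 153, 155, 155, 155, 160, 138, 146, 88, 75, 98, 132, 95, 89, 91, 91, 93, 93, 91, 93, 84, 68, 91, 96, 76, 46, 8, 2, 29, 141, 159, 160, 159, 159, 156, 160, 157]
224 [156, 153, 154, 153, 153, 153, 141, 125, 74, 10, 0, 0, 137, 110, 85, 83, 84, 86, 91, 91, 91, 89, 91, 92, 87, 123, 149, 116, 110, 145, 140, 149, 153, 153, 156, 157, 154, 158]
226 [150, 149, 172, 221, 232, 243, 253, 134, 119, 136, 138, 137, 134, 135, 135, 138, 142, 129, 99, 83, 81, 87, 123, 93, 126, 145, 142, 139, 139, 136, 141, 154, 158, 156, 157, 156, 156, 156]
228 [240, 243, 239, 237, 238, 240, 249, 204, 122, 114, 133, 133, 134, 138, 110, 47, 38, 104, 142, 142, 138, 140, 144, 118, 29, 2, 29, 141, 137, 137, 131, 156, 155, 153, 155, 156, 156, 159]
230 [239, 243, 248, 252, 212, 206, 209, 182, 134, 119, 122, 121, 130, 140, 110, 45, 0, 59, 138, 139, 137, 137, 141, 147, 118, 80, 67, 142, 126, 114, 150, 157, 154, 155, 156, 158, 160, 156]
232 [204, 140, 128, 129, 129, 131, 125, 118, 117, 113, 105, 117, 120, 124, 130, 134, 135, 140, 139, 140, 142, 142, 144, 142, 135, 137, 136, 126, 162, 255, 251, 185, 152, 153, 154, 154, 152, 153]
234 [115, 99, 216, 223, 221, 219, 218, 216, 215, 216, 218, 223, 226, 198, 151, 124, 118, 120, 127, 127, 128, 129, 127, 125, 130, 129, 136, 138, 136, 136, 136, 170, 214, 170, 158, 155, 157, 152]
```

The in-grip offset is within about 1 mm of zero. I'll descend with force monitoring, and spiral if it lands on the boss.

```bash
cat >> h.py <<'E'
def st(f0):
    o=robot.observe(); return np.array(o['tcp_pos']),np.array(o['contact_force'])-f0,o['t']
def down(x,y,z,zend,f0,lim,step=1.5,rot=None):
    """step down until force or zend; returns last commanded z"""
    while z>zend:
        z-=step; robot.servo_line([x,y,z],feed=30,rotation=rot); p,f,t=st(f0)
        if f[2]>lim: break
    return z,p,f,t
E
python3 - <<'E'
from h import *
x,y=512,-219.8
robot.servo_line([x,y,142],feed=100); robot.hold(.2)
f0=np.array(robot.observe()['contact_force']);print('f0',f0.round(2)); np.save('f0.npy',f0)
z,p,f,t=down(x,y,142,126,f0,5); print(z,p.round(2),f.round(1),round(t,1))
np.save('z.npy',[x,y,z])
E
```

```text
f0 [ 0.42  1.13 -0.54]
125.5 [ 512.24 -219.9   125.68] [ 0.1 -1.   3.3] 23.6
```

The stub is in the cross: it passed 135 freely and now shows 3.3 N from the plunger. I'll press it home.

```bash
python3 - <<'E'
from h import *
x,y,z=np.load('z.npy'); f0=np.load('f0.npy')
while z>110:
    z-=1; robot.servo_line([x,y,z],feed=25); p,f,t=st(f0); print(z,p.round(2),f.round(1),round(t,1))
    if f[2]>18 or abs(f[:2]).max()>15: break
robot.hold(.5); p,f,t=st(f0); o=robot.observe(); print(p,f,t,o['grip_width']*92,Ro.from_rotvec(o['tcp_rot']).as_matrix()[:,0])
s=viewer.read_camera('side');t=viewer.read_camera('top');np.save('home.npy',s)
u=lambda im,c,w=40:cv2.resize(im[c[1]-w:c[1]+w,c[0]-w:c[0]+w],(400,400),interpolation=cv2.INTER_CUBIC)
cc=proj([511,-219,110],'side').astype(int)
cv2.imwrite('pics/p4.png',np.hstack([u(s,cc),cv2.resize(t,(533,400))[:,:400]])[:,:,::-1])
E
```

```text
124.5 [ 512.2  -219.9   124.61] [-0.4 -1.4  3.9] 23.9
123.5 [ 512.19 -219.88  123.56] [ 0.3 -0.8  4.5] 24.1
122.5 [ 512.17 -219.88  122.57] [-1.  -1.8  4.6] 24.4
121.5 [ 512.2  -219.86  121.59] [ 0.3 -0.6  5. ] 24.6
120.5 [ 512.16 -219.9   120.6 ] [ 0.1 -0.8  5.4] 24.9
119.5 [ 512.18 -219.89  119.64] [ 0.7 -1.4  6.1] 25.1
118.5 [ 512.19 -219.89  118.69] [ 0.3 -0.5  5.9] 25.4
117.5 [ 512.19 -219.89  117.77] [-0.6 -1.8  6.9] 25.6
116.5 [ 512.22 -219.92  116.84] [ 0.7 -2.1  6.9] 25.9
115.5 [ 512.2  -219.9   115.86] [-0.7 -0.7  7.5] 26.1
114.5 [ 512.24 -219.93  115.31] [-0.8 -0.4 10.6] 26.4
113.5 [ 512.25 -219.91  115.25] [-2.8  0.4 19.8] 26.6
[ 512.24235534 -219.90967865  115.2444005 ] [-2.72066839  1.3623792  19.48469136] 27.1417 11.977103545901475 [ 9.25110620e-04  8.83310181e-04 -9.99999182e-01]
```

View pics/p4.png

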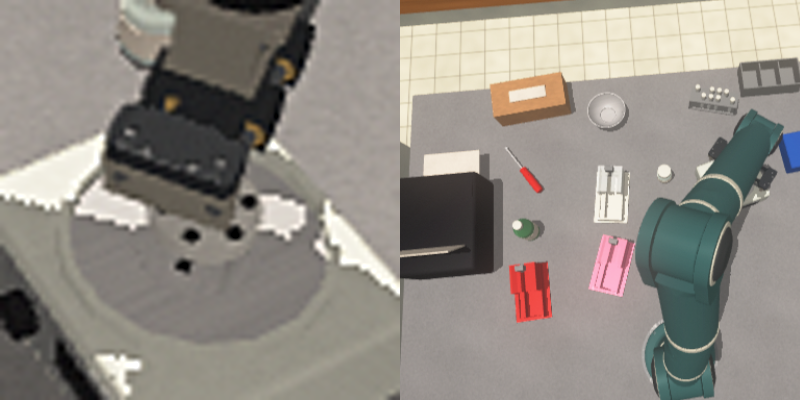

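The rotor hit a hard stop at TCP z 115.25 mm, against about 115.5 expected for fully home. The press is a steady 19.5 N, well above the 9 N spring. The picture shows the disc level on the boss, and every bystander in view where it was. Handing in.

```bash
python3 - <<'E'
from h import *
o=robot.observe();print(o['t'],o['contact_force'],np.abs(o['joint_velocities']).max(),o['grip_width']*92)
robot.job_done()
E
```

```text
27.2417 [-3.18782123  2.66927462 18.65317686] 0.00126236564972212 11.214285282954329
the job is handed in; nothing more can be done
```

The rotor is fully home in the centrifuge drive, and I handed the job in at 27 s of the 64 s allowed, with the fingers still holding it and pressing it down.

- **Ejector:** I pushed the white dock's knob to its stop, where the force jumped to 13 N with no further motion. The rotor came out from under the hood, and the knob sprang back after I let go.
- **Pick-up and turn:** I gripped the rotor by its bar at 50 N and turned it about 35° to match the slots. The stub entered the cross at the first try.
- **Seating:** The plunger force rose from about 3 N to 7.5 N on the way down. A hard stop came at tool height 115.25 mm, against about 115.5 mm expected for fully home.
- **Last checks:** The tool was upright and at rest, pressing with about 19 N against the 9 N spring, with the bar firmly gripped. No check failed.
- **Not verified:**
  - The arm hid the cup in the last top view. I carried the rotor well above it and felt no contact.
  - The two cameras disagreed by about 3 mm on the rotor's position in the dock. The grasp took this up.

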